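Clamp a pipe into its saddle bracket with a U-bolt

TASK

Lay the black pipe in the V saddles of the blue bracket, roughly centred lengthwise, and let go of it. Then take the large U-bolt with the orange grip and put it over the pipe so that both its legs pass down through the bracket's two holes at once, fully home with its bow resting on the pipe, and let go. Leave the small green-gripped U-bolt and the other things on the bench where they are.

Things in the scene. Friction and masses are not known exactly. Their poses are not given: they have to be found in the camera images.
- bracket: Fixed blue plate 150 (x) by 110 (y) by 10 mm, its top 60 mm above the bench, on two cross feet. Origin on the bench under its middle, z up. Two through holes at x = 0, y = +-33 mm. On it two steel 90-degree V saddles that hold the pipe along x, 24 mm wide, centred at x = +-55 mm, rising 30 mm above the plate; the 86 mm between them is free.
- saddle (a point): Where the pipe's centre lies when seated and centred in the bracket's saddles: 95 mm above the bench, straight above the bracket's origin.
- hole_a (a point): Mouth of the bracket's hole at y = +33 mm, on the plate's top: 13 mm diameter, 2 mm chamfer, straight through the 10 mm plate.
- hole_b (a point): The same for the hole at y = -33 mm.
- pipe: Loose black plastic pipe with light grey end bands, rigid, 50 mm diameter, 180 mm long, about 0.25 kg. Origin at its centre, x along its length; it may be rolled about x. At the start it lies level in the wooden rest, its centre 47 mm above the bench.
- pipe_rest: Fixed plywood board 136 x 90 x 12 mm with two wooden V supports (24 mm wide, at x = +-55 mm, up to 42 mm above the bench) that hold the pipe along its x. Origin: centre of the underside; z up.
- ubolt: Large U-bolt, 8 mm steel rod, orange grip, 0.15 kg, 139 mm tall. Origin midway between the leg tips, z up to the bow; legs along z at y = +-33 mm, 65 mm long, tips tapered to 4 mm over 8 mm; bow underside at z = 94 mm. Half-turn symmetric about z. Starts upright in rack_large, origin 10 mm above the bench. Home on the seated pipe: origin 26 mm above the bench, y along the bracket's y, stands by itself.
- grip (a point): Centre of the U-bolt's orange grip block, 118 mm above its origin: 16 mm (U-bolt x) by 44 mm (y) by 42 mm tall, joined to the bow below.
- rack_large: Fixed pale wooden block 46 x 100 x 50 mm with two holes (10.5 mm wide, 40 mm deep, at y = +-33 mm) in which the large U-bolt is parked, so it must be drawn straight up by more than 40 mm. Origin: centre of the underside; z up. It may change places with rack_small.
- rack_small: The same block with holes at y = +-22 mm for the small U-bolt.
- ubolt_small: Bystander: small U-bolt with a green grip, legs at y = +-22 mm, too narrow for the pipe, 128 mm tall, parked upright in rack_small. Origin midway between the leg tips. Leave it there.
- screwdriver: Bystander: orange-handled screwdriver, 200 mm. Leave it alone.
- spanner: Bystander: bright steel spanner, 160 mm. Leave it alone.
- washer: Bystander: flat steel washer, 42 mm across. Leave it alone.
- sanding_block: Bystander: yellow and green sanding block, 90 x 60 x 26 mm. Leave it alone.
- glue: Bystander: white glue bottle with a red cap, 60 mm across, 150 mm tall. Leave it alone.
- offcut: Bystander: pale wood offcut, 160 x 45 x 45 mm. Leave it alone.

How it is judged:
By the outcome, as a careful person would: the job done as asked, in the order asked, and still so for the second after the job is handed in, with the robot touching nothing.
It also fails if it takes over 64 s, if anything falls off the work surface, if the arm or the gripper's body presses on something with over 40 N, if the wrist force passes 120 N, or if a joint passes its speed limit or range.

ROBOT

A 6-joint arm with a two-finger parallel gripper is mounted at the origin on the work surface. World frame = base frame: x ahead of the robot, y to its left, z up, the work surface at z = 0. Lengths are in m, angles in degrees, forces in N, time in s.
With the tool pointing down it reaches from about 0.4 to 0.825 m from the base axis. Payload 7 kg.
Tool frame: the origin (TCP) lies at the very end of the fingers, on their centre line; the grasp point (between the pads) lies 19 mm behind it; z points along the fingers, y is the line along which they close (so a half turn about z gives the same grasp; the last joint's range is limited). The gripper opens to 88 mm and grips with 3 to 60 N. Pads are 19 mm wide; open, the fingers measure 130 mm over their backs; the gripper's body (78 mm by 193 mm) begins 47 mm behind the grasp point.
Start: joints at [90.189, 20.546, 0.682, 0, -70.136, -16.507], TCP at [0.19, 0.648, 0.227] pointing down, gripper open.
Joint ranges: [-176.03, 176.03], [-82.01, 121.73], [-58.28, 71.71], [-173.87, 95.51], [-174.79, -0.11], [-173.66, 173.66]. Speed limits (degrees/s): [136.94, 136.94, 172.46, 180, 180, 180].

INTERFACE

Orientations are given as [roll, pitch, yaw] about the fixed x, y, z axes, in that order (R = Rz(yaw) Ry(pitch) Rx(roll)).
In Python, from plant import r gives the robot as it stands. The module is installed in compiled form; this text tells all that it offers.
- The arm moves only by the tool jog_arm, never from a script. Its arguments are lists of equal length, an entry for each row: "travel": the shift along the tool's x, y, z each as a share of 50 cm, from -1 to 1, a list of three; "dr": the turn, a rotation vector about the tool's x, y, z each as a share of 360 degrees, from -1 to 1, a list of three; "claw": the opening, from 0 (shut) to 1 (fully open). A call has exactly 10 rows; each row is the pose to reach, as a shift and turn from the pose commanded when the call began, along the tool's axes at that moment, turning the shorter way round; what a row does not reach only later rows make up. A row lasts 1/8 s, in which the tool goes at most 62.5 mm and 10.7 degrees, less where a joint would pass 70% of its speed; a pose out of reach is approached as far as the arm can. A call with a number of a shift or a turn outside -1 to 1 is refused whole. A call with a gripper value outside its range is refused whole. The fingers move at their own pace and stop on an object; "newtons" is the grip in N (left out, the last holds). Time passes only in rows, so rows that repeat a pose let the fingers close, or fill a call up. It gives the time, the measured TCP pose, the force, the opening and the grip force at its end, in the units of the state.
- r.get_state(): the state, without advancing time (a new reading comes with each control period).
- r.capture(name): name is "scene" or "top" or "wrist"; returns a dict with "pixels" (420x560x3 uint8, red, green, blue), "range_z" (420x560 float32, m along the optical axis (not along the pixel's ray), 0 where there is no reading), "fx", "fy", "cx", "cy" (pixels), "position" and "attitude" of the camera in the world; the wrist camera has in their place "hand_eye" (4x4, takes a point from camera to tool coordinates, whose origin is the TCP and whose axes are the flange's). Camera axes: x right, y up, looking along -z (the intrinsics and any distortion apply to the point x, -y, -z); pixel columns grow to the right and rows downward; lengths in m; the calibration is good to about 2 mm. A picture is of the moment at which its call begins: read the wrist's pose just before it.
- r.close_job(): hands the job in; it is judged then, once.
Trained networks look in the newest picture that a camera, given by its name, has taken for a name from the list of things; names that differ only in an ending like _2 or _b are one class to them, and where a whole thing is asked for, a point or a joint stands for the part that bears it (a point fixed in the world has none). Each returns a list of dicts, best first, with "conf" (0 to 1); they miss things now and then, are a little off and sometimes report something else, mostly with a low value. They report only what shows in the picture. A call takes as long as a camera call.
- r.boxes_of(name, camera): "extent" ([left, top, right, bottom] in pixels, round what is visible of it).
- r.regions_of(name, camera): "pixels" (420x560 bool, what is visible of it) and "extent" ([left, top, right, bottom] in pixels, round what is visible of it).
- r.tip_of(name, camera): "at" ([column, row] in pixels: a listed point, or the origin of a listed thing).
The state is a dict: "time_s": time; "joints": joint angles; "qd": joint speeds; "joint_torque": joint torques, N m; "tcp_pos": TCP position; "eef_rot": TCP orientation; "contact_force": force on the tool from outside, world axes, zero at the start; "moment": the same for the moment, N m; "gripper_width": finger opening in m; "gripper_force": force on a finger pad.
Only numpy, scipy, OpenCV 4.12 (cv2) and the standard library are available. Lean on these libraries where they do the work, as an engineer would, in place of code of your own. Each camera call takes 0.05 s, during which the arm holds its last target. There are 200 camera calls.

## Working session

There is one attempt and no reset: what is moved stays moved. The work goes in short steps, Python scripts to look and compute and a tool call to move; the robot and the scene stay as the last step left them, time stands still between calls to the robot, and variables do not carry over. Pictures are saved under pics/ and viewed, at most 10 in all, crops included, and the job is handed in when it is done.

Besides the shell and the picture viewer there is one more tool, called by a JSON object that holds its "op" and its "data". jog_arm: Moves the arm, as the interface text tells. Its arguments: {"type":"object","properties":{"travel":{"type":"array"},"dr":{"type":"array"},"claw":{"type":"array"},"newtons":{"type":"number"}},"required":["travel","dr","claw"]}

```bash
mkdir -p pics; cat > h.py <<'E'
import numpy as np, cv2
from scipy.spatial.transform import Rotation as R
from plant import r
def pts(c, mask=None, T=None):
    d=c["range_z"]; m=d>0
    if mask is not None: m&=mask
    v,u=np.nonzero(m); z=d[v,u]
    p=np.c_[(u-c["cx"])/c["fx"]*z,-(v-c["cy"])/c["fy"]*z,-z]
    if T is not None: return p@T[:3,:3].T+T[:3,3]
    A=np.array(c["attitude"]); M=A if A.shape==(3,3) else (R.from_euler('xyz',A,degrees=True).as_matrix() if A.size==3 else None)
    return p@M.T+np.array(c["position"])
E
python3 - <<'E'
from h import *
ims={}
for n in("top","scene"):
    c=r.capture(n); ims[n]=c
    cv2.imwrite(f"pics/{n}0.png",c["pixels"][...,::-1])
    np.savez(f"{n}0.npz",**c)
    print(n,c["position"],c["attitude"],c["fx"],c["fy"],[k for k in c])
    p=pts(c);print(np.median(p,0),np.percentile(p[:,2],[1,5,20]))
    for o in("bracket","pipe","pipe_rest","ubolt","rack_large","ubolt_small"):
        for g in r.regions_of(o,n)[:2]:
            q=pts(c,g["pixels"]); rc=cv2.minAreaRect(q[:,:2].astype(np.float32))
            print(o,round(g["conf"],2),[int(x) for x in g["extent"]],len(q),q.min(0).round(3),q.max(0).round(3),np.round(rc[0],3),np.round(rc[1],3),round(rc[2],1))
    for o in("saddle","hole_a","hole_b","grip"): print(o,[(round(g["conf"],2),np.round(g["at"])) for g in r.tip_of(o,n)[:3]])
print(r.get_state())
E
```

```text
top [0.31329392 0.07166903 1.24120679] [ 10.40751274  -0.99851125 -89.97473755] 402.5656225466927 402.5656225466927 ['pixels', 'range_z', 'fx', 'fy', 'cx', 'cy', 'position', 'attitude']
[5.26157705e-01 4.97790502e-02 3.53685960e-04] [-0.75583172 -0.74690358 -0.39792834]
bracket 0.93 [244, 186, 280, 233] 1802 [ 0.443  0.047 -0.002] [0.594 0.158 0.093] [0.518 0.102] [0.111 0.151] 90.0
pipe 0.73 [183, 198, 201, 260] 1046 [ 0.372  0.282 -0.002] [0.568 0.354 0.078] [0.47  0.317] [0.062 0.195] 85.9
pipe 0.49 [295, 251, 310, 266] 88 [ 0.363 -0.043  0.   ] [ 0.399 -0.006  0.012] [ 0.382 -0.025] [0.036 0.037] 43.2
pipe_rest 0.56 [180, 206, 213, 249] 490 [0.397 0.265 0.002] [0.537 0.359 0.05 ] [0.467 0.311] [0.09  0.134] 86.0
pipe_rest 0.33 [92, 186, 130, 238] 965 [0.432 0.507 0.007] [0.588 0.614 0.054] [0.511 0.562] [0.16  0.046] 28.7
ubolt 0.49 [386, 226, 405, 237] 107 [ 0.436 -0.299  0.051] [ 0.455 -0.252  0.154] [ 0.445 -0.276] [0.015 0.047] 11.1
ubolt 0.29 [372, 227, 411, 247] 381 [ 0.417 -0.333  0.   ] [ 0.475 -0.23   0.057] [ 0.447 -0.282] [0.046 0.098] 11.1
rack_large 0.69 [370, 229, 4
[... 1787 characters left out ...]
0., 201.]))]
{'time_s': 1.1, 'joints': array([ 9.01901703e+01,  2.05469862e+01,  6.83443705e-01, -2.52291882e-03,
       -7.01371657e+01, -1.65064289e+01]), 'qd': array([-0.07375535, -0.01841928,  0.00190183,  0.01583449,  0.08707831,
       -0.00738622]), 'joint_torque': array([-4.95309796e-04, -5.82398307e+01,  2.93316597e+01,  7.00249404e+00,
        1.26267251e-02, -1.67698363e-05]), 'tcp_pos': array([0.18963531, 0.64779014, 0.22655753]), 'eef_rot': array([ 1.79998647e+02,  2.07379752e-03, -1.63171159e+01]), 'contact_force': array([ 1.04818029, -0.69826855, -0.35202137]), 'moment': array([-0.04681632,  0.00322183, -0.01184259]), 'gripper_force': 0.0, 'gripper_width': 0.08762174340971175}
```

```bash
python3 - <<'E'
from h import *
a=dict(np.load("top0.npz")); b=dict(np.load("scene0.npz"))
im=a["pixels"][140:300,60:440,::-1]; cv2.imwrite("pics/topc.png",cv2.resize(im,None,fx=2.1,fy=2.1,interpolation=cv2.INTER_CUBIC))
P=pts(a);Q=pts(b)
def sel(P,x0,x1,y0,y1,z0,z1): return P[(P[:,0]>x0)&(P[:,0]<x1)&(P[:,1]>y0)&(P[:,1]<y1)&(P[:,2]>z0)&(P[:,2]<z1)]
for nm,A in(("top",P),("scene",Q)):
  for l,box in dict(plate=(.42,.62,.02,.18,.055,.065),saddletops=(.42,.62,.02,.18,.085,.1),pipe=(.34,.6,.26,.38,.055,.09),pipetop=(.34,.6,.26,.38,.068,.09),rack=(.38,.52,-.38,-.2,.045,.055),grip=(.38,.52,-.38,-.2,.115,.16),gtop=(.38,.52,-.38,-.2,.146,.16)).items():
    q=sel(A,*box)
    if len(q)<4: print(nm,l,len(q));continue
    rc=cv2.minAreaRect(q[:,:2].astype(np.float32)); d=q[:,:2]-q[:,:2].mean(0); w,v=np.linalg.eigh(d.T@d)
    print(nm,l,len(q),q.mean(0).round(4),np.round(rc[0],4),np.round(rc[1],4),round(rc[2],1),'pca',np.degrees(np.arctan2(v[1,1],v[0,1])).round(1))
E
```

```text
top plate 1379 [0.5169 0.1003 0.0603] [0.519  0.1005] [0.1076 0.1492] 90.0 pca -179.4
top saddletops 86 [0.5169 0.0972 0.0879] [0.5172 0.0985] [0.1335 0.0665] 0.6 pca -179.3
top pipe 982 [0.4612 0.3095 0.0681] [0.4627 0.3111] [0.0484 0.1808] 86.0 pca 175.9
top pipetop 572 [0.4601 0.3115 0.0716] [0.4632 0.3117] [0.0343 0.1798] 86.6 pca 176.7
top rack 361 [ 0.4446 -0.2781  0.05  ] [ 0.4474 -0.284 ] [0.046  0.1014] 9.4 pca 94.8
top grip 116 [ 0.446  -0.2793  0.144 ] [ 0.4471 -0.2829] [0.0161 0.0425] 9.7 pca 99.2
top gtop 77 [ 0.4475 -0.2841  0.1493] [ 0.4476 -0.2832] [0.0153 0.0416] 8.9 pca 100.7
scene plate 1025 [0.5218 0.1    0.06  ] [0.5174 0.1023] [0.1118 0.1577] 89.5 pca -178.5
scene saddletops 70 [0.5249 0.1057 0.0881] [0.5185 0.1026] [0.1369 0.0669] 0.0 pca 178.7
scene pipe 650 [0.47   0.3101 0.0677] [0.4612 0.3139] [0.0499 0.1899] 85.9 pca 176.3
scene pipetop 360 [0.468  0.3134 0.0717] [0.4638 0.3125] [0.0371 0.1839] 87.5 pca 176.8
scene rack 384 [ 0.4492 -0.2806  0.0493] [ 0.448  -0.2805] [0.0512 0.1006] 9.2 pca 100.0
scene grip 170 [ 0.4516 -0.2804  0.1372] [ 0.449  -0.2808] [0.0228 0.0427] 14.1 pca 99.9
scene gtop 57 [ 0.4489 -0.2808  0.1488] [ 0.4492 -0.2804] [0.0187 0.0427] 17.6 pca 102.6
```

View pics/topc.png

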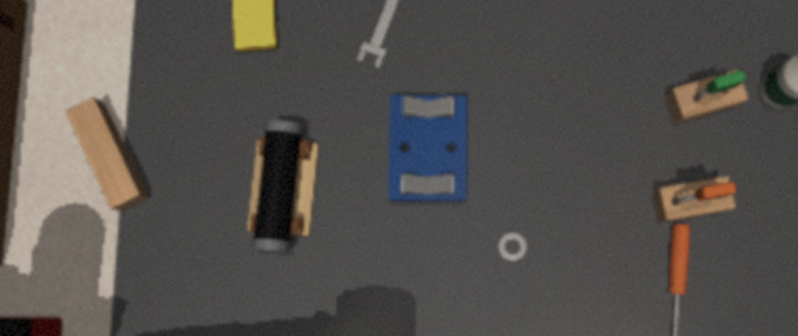

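View pics/scene0.png

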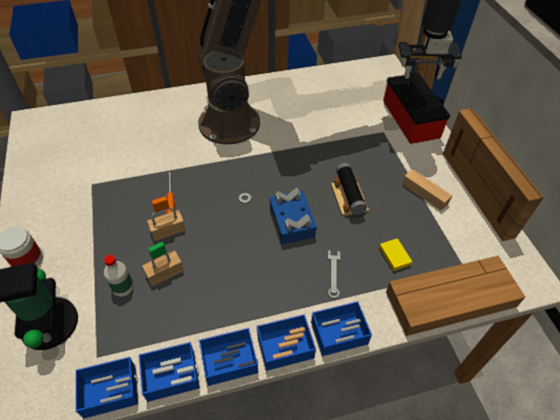

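```bash
cat >> h.py <<'E'
def go(pos,yaw,frm=None):
    if frm is None:
        s=r.get_state(); p=s["tcp_pos"]; M=R.from_euler('xyz',s["eef_rot"],degrees=True)
    else: p=np.array(frm[:3]); M=R.from_euler('xyz',[180,0,frm[3]],degrees=True)
    G=R.from_euler('xyz',[180,0,yaw],degrees=True)
    print("travel",(M.inv().apply(np.array(pos)-p)/.5).round(4),"dr",((M.inv()*G).as_rotvec(degrees=True)/360).round(4))
E
python3 - <<'E'
from h import *
go([.4625,.312,.15],-4)
go([.4625,.312,.15],-4,[.19,.648,.227,-16.317])
E
```

```text
travel [0.7124 0.4912 0.1531] dr [ 0.      0.     -0.0342]
travel [0.7118 0.4918 0.154 ] dr [-0.      0.     -0.0342]
```

{"op": "jog_arm", "data": {"travel": [[0.08,0.055,0.02],[0.2,0.14,0.04],[0.3,0.21,0.06],[0.4,0.28,0.09],[0.5,0.345,0.11],[0.6,0.41,0.13],[0.68,0.47,0.15],[0.712,0.492,0.154],[0.712,0.492,0.154],[0.712,0.492,0.154]], "dr": [[0,0,-0.004],[0,0,-0.008],[0,0,-0.012],[0,0,-0.017],[0,0,-0.022],[0,0,-0.028],[0,0,-0.0342],[0,0,-0.0342],[0,0,-0.0342],[0,0,-0.0342]], "claw": [1,1,1,1,1,1,1,1,1,1]}}

```text
time_s: 2.35
tcp_pos: [0.4621, 0.3126, 0.1499]
eef_rot: [-180.0, -0.0, -4.0]
contact_force: [-0.7, -0.5, -0.3]
gripper_width: 0.0874
gripper_force: 0.0
```

```bash
cat >> h.py <<'E'
def wrist(save=None):
    s=r.get_state(); c=r.capture("wrist"); W=np.eye(4)
    W[:3,:3]=R.from_euler('xyz',s["eef_rot"],degrees=True).as_matrix(); W[:3,3]=s["tcp_pos"]
    if save: cv2.imwrite(f"pics/{save}.png",c["pixels"][...,::-1])
    return s,c,pts(c,None,W@np.array(c["hand_eye"])),W@np.array(c["hand_eye"])
def sel(P,x0,x1,y0,y1,z0,z1): return P[(P[:,0]>x0)&(P[:,0]<x1)&(P[:,1]>y0)&(P[:,1]<y1)&(P[:,2]>z0)&(P[:,2]<z1)]
def desc(q):
    if len(q)<5: return len(q)
    rc=cv2.minAreaRect(q[:,:2].astype(np.float32)); d=q[:,:2]-q[:,:2].mean(0); w,v=np.linalg.eigh(d.T@d)
    return len(q),q.mean(0).round(4),np.round(rc[0],4),np.round(rc[1],4),round(rc[2],1),np.degrees(np.arctan2(v[1,1],v[0,1])).round(1),q[:,2].max().round(4)
E
python3 - <<'E'
from h import *
s,c,P,T=wrist("w1")
print(s["tcp_pos"],s["eef_rot"],s["contact_force"],T.round(3))
print(desc(sel(P,.34,.6,.26,.38,.05,.09)),desc(sel(P,.34,.6,.26,.38,.066,.09)))
go([.4625,.312,.028],-4)
E
```

```text
[0.46208324 0.31255642 0.14991268] [-1.79960943e+02 -2.43831885e-02 -3.99252613e+00] [-0.69864869 -0.46309918 -0.34448724] [[-0.07   0.967  0.244  0.528]
 [-0.998 -0.068 -0.018  0.308]
 [-0.    -0.244  0.97   0.309]
 [ 0.     0.     0.     1.   ]]
(9879, array([0.4798, 0.311 , 0.0684]), array([0.4622, 0.312 ]), array([0.0496, 0.1807]), 86.2, np.float64(176.1), np.float64(0.075)) (7335, array([0.4801, 0.311 , 0.0709]), array([0.4629, 0.3124]), array([0.0369, 0.1793]), 86.2, np.float64(176.1), np.float64(0.075))
travel [0.0012 0.0016 0.2438] dr [-0.0001 -0.0001  0.0001]
```

View pics/w1.png

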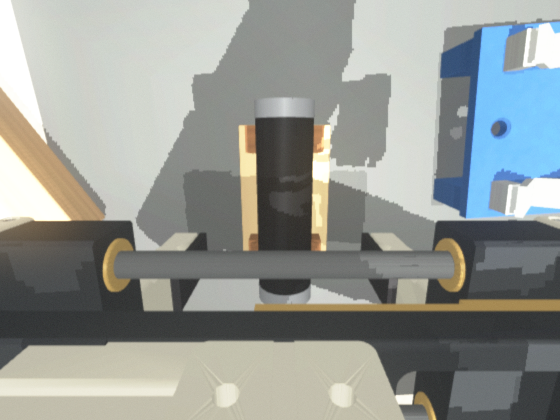

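{"op": "jog_arm", "data": {"travel": [[0.0,0,0.06],[0,0,0.13],[0,0,0.19],[0,0,0.23],[0,0,0.244],[0,0,0.244],[0,0,0.244],[0,0,0.244],[0,0,0.244],[0,0,0.244]], "dr": [[0,0,0],[0,0,0],[0,0,0],[0,0,0],[0,0,0],[0,0,0],[0,0,0],[0,0,0],[0,0,0],[0,0,0]], "claw": [1,1,1,1,1,0.8,0.5,0.5,0.5,0.5], "newtons": 30}}

```text
time_s: 3.65
tcp_pos: [0.4625, 0.3121, 0.028]
eef_rot: [-179.9, -0.0, -4.0]
contact_force: [-1.6, -0.0, 2.7]
gripper_width: 0.0496
gripper_force: 30.0
```

```bash
python3 - <<'E'
from h import *
go([.518,.1015,.15],0,[.4625,.312,.028,-4])
E
```

```text
travel [ 0.1401  0.4122 -0.244 ] dr [ 0.      0.     -0.0111]
```

{"op": "jog_arm", "data": {"travel": [[0,0,-0.04],[0,0,-0.12],[0,0,-0.2],[0.02,0.06,-0.244],[0.05,0.14,-0.244],[0.08,0.24,-0.244],[0.11,0.33,-0.244],[0.13,0.39,-0.244],[0.14,0.412,-0.244],[0.14,0.412,-0.244]], "dr": [[0,0,0],[0,0,0],[0,0,0],[0,0,0],[0,0,-0.003],[0,0,-0.006],[0,0,-0.009],[0,0,-0.0111],[0,0,-0.0111],[0,0,-0.0111]], "claw": [0.4,0.4,0.4,0.4,0.4,0.4,0.4,0.4,0.4,0.4]}}

```text
time_s: 4.9
tcp_pos: [0.5176, 0.1008, 0.1493]
eef_rot: [180.0, 0.0, -0.1]
contact_force: [-0.5, -0.1, -2.2]
gripper_width: 0.0493
gripper_force: 30.0
```

```bash
python3 - <<'E'
from h import *
s,c,P,T=wrist("w2")
print(s["tcp_pos"],s["eef_rot"],s["contact_force"],s["gripper_width"])
print("pipe",desc(sel(P,.35,.7,.0,.2,.13,.2)));q=sel(P,.42,.63,.02,.18,.055,.065);print("plate",desc(q))
g=lambda q:(q.min(0).round(4),q.max(0).round(4)); print(g(q))
for n in("wrist",): print([(round(g["conf"],2),np.round(g["at"],1)) for g in r.tip_of("hole_a",n)])
E
```

```text
[0.51760123 0.10075853 0.1493014 ] [ 1.79993114e+02  2.89432078e-02 -1.07115200e-01] [-0.46241524 -0.13254972 -2.18985384] 0.049291764614862066
pipe (24942, array([0.5636, 0.1009, 0.1894]), array([0.5533, 0.1003]), array([0.0829, 0.1097]), 89.1, np.float64(-180.0), np.float64(0.1999))
plate (2618, array([0.5466, 0.0915, 0.0608]), array([0.5176, 0.0995]), array([0.1104, 0.1494]), 89.8, np.float64(90.2), np.float64(0.0631))
(array([0.4427, 0.0442, 0.0587]), array([0.5924, 0.1547, 0.0631]))
[(0.72, array([321.2, 205.9]))]
```

View pics/w2.png

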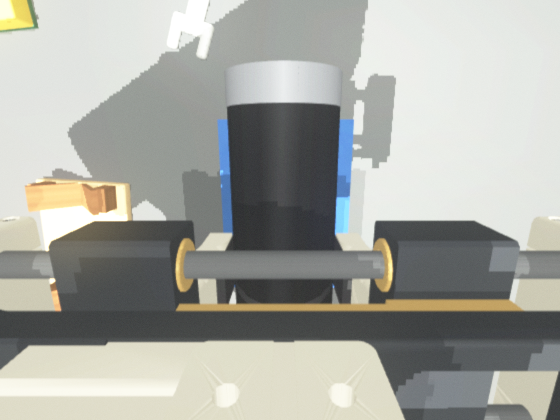

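{"op": "jog_arm", "data": {"travel": [[0,0,0.03],[0,0,0.07],[0,0,0.1],[0,0,0.12],[0,0,0.133],[0,0,0.14],[0,0,0.144],[0,0,0.146],[0,0,0.146],[0,0,0.146]], "dr": [[0,0,0],[0,0,0],[0,0,0],[0,0,0],[0,0,0],[0,0,0],[0,0,0],[0,0,0],[0,0,0],[0,0,0]], "claw": [0.4,0.4,0.4,0.4,0.4,0.4,0.4,0.4,0.4,0.4]}}

```text
time_s: 6.25
tcp_pos: [0.518, 0.1009, 0.0776]
eef_rot: [180.0, -0.1, 0.0]
contact_force: [-1.3, -3.9, 5.8]
gripper_width: 0.0496
gripper_force: 30.0
```

{"op": "jog_arm", "data": {"travel": [[0,0.002,0],[0,0.002,0],[0,0.002,0],[0,0.002,0],[0,0.002,0],[0,0.002,-0.03],[0,0.002,-0.1],[0,0.002,-0.2],[0,0.002,-0.3],[0,0.002,-0.35]], "dr": [[0,0,0],[0,0,0],[0,0,0],[0,0,0],[0,0,0],[0,0,0],[0,0,0],[0,0,0],[0,0,0],[0,0,0]], "claw": [0.4,0.65,0.8,1,1,1,1,1,1,1]}}

```text
time_s: 7.5
tcp_pos: [0.5186, 0.1005, 0.256]
eef_rot: [-179.9, -0.3, 0.0]
contact_force: [0.1, 0.8, -0.5]
gripper_width: 0.0877
gripper_force: 0.0
```

```bash
python3 - <<'E'
from h import *
s,c,P,T=wrist()
print(s["tcp_pos"],s["eef_rot"],s["contact_force"],s["gripper_width"])
q=sel(P,.38,.66,.05,.15,.098,.14);print("pipe w",desc(q))
q=sel(P,.42,.63,.02,.18,.055,.065);print("plate",desc(q))
for n in("top","scene"):
  c=r.capture(n);A=pts(c);print(n,"pipe",desc(sel(A,.38,.66,.05,.15,.098,.14)),desc(sel(A,.42,.63,.02,.18,.055,.065)),desc(sel(A,.38,.52,-.38,-.2,.115,.16)))
go([.448,-.282,.2],9.5)
E
```

```text
[0.51855265 0.10054097 0.25602231] [-1.79876961e+02 -2.74652176e-01  7.95137334e-03] [ 0.13465238  0.7577008  -0.52692048] 0.08767175593770889
pipe w (6594, array([0.5384, 0.0994, 0.1162]), array([0.518 , 0.0992]), array([0.1807, 0.0496]), 0.1, np.float64(180.0), np.float64(0.1236))
plate (4536, array([0.5224, 0.0996, 0.0608]), array([0.5176, 0.0995]), array([0.1102, 0.1499]), 89.9, np.float64(89.5), np.float64(0.0647))
top pipe (633, array([0.4789, 0.0987, 0.1154]), array([0.4859, 0.1005]), array([0.1165, 0.0484]), 0.2, np.float64(179.3), np.float64(0.1261)) (566, array([0.4984, 0.0987, 0.06  ]), array([0.5162, 0.1005]), array([0.1476, 0.1075]), 0.2, np.float64(95.9), np.float64(0.0647)) (121, array([ 0.4501, -0.2795,  0.1435]), array([ 0.4515, -0.2825]), array([0.0171, 0.044 ]), 9.3, np.float64(99.8), np.float64(0.1539))
scene pipe (817, array([0.5268, 0.0985, 0.1146]), array([0.5184, 0.1017]), array([0.0502, 0.1849]), 89.9, np.float64(-179.8), np.float64(0.1272)) (596, array([0.5226, 0.0926, 0.0598]), array([0.5177, 0.1025]), array([0.1118, 0.1545]), 89.8, np.float64(-168.0), np.float64(0.065)) (169, array([ 0.4556, -0.2796,  0.1369]), array([ 0.4525, -0.28  ]), array([0.0204, 0.0436]), 14.5, np.float64(100.5), np.float64(0.1525))
travel [-0.1409  0.7654  0.1061] dr [-0.0003 -0.0006 -0.0264]
```

{"op": "jog_arm", "data": {"travel": [[-0.01,0.06,0],[-0.03,0.17,0],[-0.05,0.28,0.02],[-0.07,0.39,0.04],[-0.09,0.5,0.06],[-0.11,0.6,0.08],[-0.13,0.69,0.1],[-0.14,0.75,0.106],[-0.141,0.765,0.106],[-0.141,0.765,0.106]], "dr": [[0,0,0],[0,0,-0.003],[0,0,-0.007],[0,0,-0.011],[0,0,-0.015],[0,0,-0.019],[0,0,-0.023],[0,0,-0.0264],[0,0,-0.0264],[0,0,-0.0264]], "claw": [1,1,1,1,1,1,1,1,1,1]}}

```text
time_s: 8.9
tcp_pos: [0.4468, -0.2822, 0.1982]
eef_rot: [-180.0, 0.0, 9.4]
contact_force: [0.2, 0.9, -0.8]
gripper_width: 0.0877
gripper_force: 0.0
```

```bash
python3 - <<'E'
from h import *
s,c,P,T=wrist("w3")
print(s["tcp_pos"],s["eef_rot"],s["contact_force"])
print("rack",desc(sel(P,.38,.55,-.38,-.2,.045,.056)),"grip",desc(sel(P,.38,.55,-.38,-.2,.11,.16)),"gtop",desc(sel(P,.38,.55,-.38,-.2,.144,.16)))
go([.448,-.2825,.111],9.5)
E
```

```text
[ 0.44681855 -0.28220611  0.19824583] [-1.79976402e+02  3.92945358e-02  9.41598981e+00] [ 0.15145037  0.90748941 -0.75631872]
rack (2751, array([ 0.4537, -0.2824,  0.0507]), array([ 0.4475, -0.284 ]), array([0.0464, 0.1002]), 10.0, np.float64(100.1), np.float64(0.0558)) grip (1643, array([ 0.4543, -0.2828,  0.1438]), array([ 0.4521, -0.2832]), array([0.0161, 0.0435]), 8.9, np.float64(99.9), np.float64(0.1521)) gtop (1225, array([ 0.4527, -0.283 ,  0.1489]), array([ 0.4521, -0.2832]), array([0.0161, 0.0435]), 8.9, np.float64(99.8), np.float64(0.1521))
travel [0.0017 0.0019 0.1749] dr [-0.      0.     -0.0001]
```

View pics/w3.png

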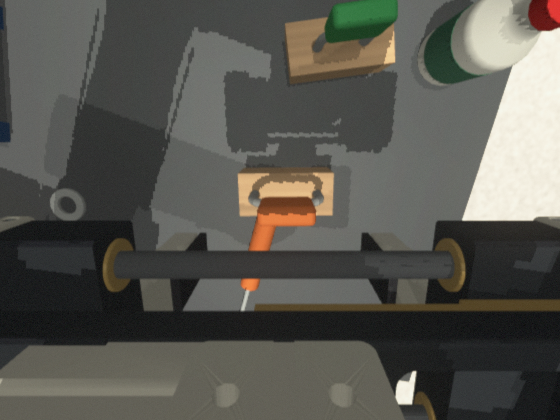

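```bash
python3 - <<'E'
from h import *
print(r.get_state()["joints"].round(1))
go([.4522,-.283,.2],99.5);go([.4522,-.283,.2],-80.5)
E
```

```text
[-10.9   8.  -20.1  -0.  -62.  110.4]
travel [ 0.0097  0.0042 -0.0031] dr [-1.000e-04 -0.000e+00 -2.501e-01]
travel [ 0.0097  0.0042 -0.0031] dr [-0.000e+00  1.000e-04  2.499e-01]
```

{"op": "jog_arm", "data": {"travel": [[0.0097,0.0042,0],[0.0097,0.0042,0],[0.0097,0.0042,0],[0.0097,0.0042,0],[0.0097,0.0042,0],[0.0097,0.0042,0],[0.0097,0.0042,0],[0.0097,0.0042,0],[0.0097,0.0042,0],[0.0097,0.0042,0]], "dr": [[0,0,0.02],[0,0,0.049],[0,0,0.078],[0,0,0.107],[0,0,0.136],[0,0,0.165],[0,0,0.194],[0,0,0.223],[0,0,0.2499],[0,0,0.2499]], "claw": [1,1,1,1,1,1,1,1,1,1]}}

```text
time_s: 10.2
tcp_pos: [0.4526, -0.2824, 0.1988]
eef_rot: [-180.0, -0.0, -80.3]
contact_force: [0.4, -0.0, -0.5]
gripper_width: 0.0878
gripper_force: 0.0
```

```bash
python3 - <<'E'
from h import *
s,c,P,T=wrist()
print(s["tcp_pos"],s["eef_rot"],s["contact_force"])
print("rack",desc(sel(P,.38,.55,-.38,-.2,.045,.056)),"gtop",desc(sel(P,.38,.55,-.38,-.2,.144,.16)))
go([.450,-.283,.111],-80.5)
E
```

```text
[ 0.4525872  -0.28238911  0.19882437] [-1.79975282e+02 -2.28190174e-03 -8.03208649e+01] [ 0.40981299 -0.0446113  -0.45081766]
rack (2661, array([ 0.4472, -0.294 ,  0.0508]), array([ 0.4472, -0.2843]), array([0.0459, 0.1003]), 9.9, np.float64(104.5), np.float64(0.0548)) gtop (1172, array([ 0.4518, -0.2853,  0.149 ]), array([ 0.4518, -0.2842]), array([0.0157, 0.0431]), 10.3, np.float64(100.2), np.float64(0.1519))
travel [-0.      0.0052  0.1756] dr [-0.0001 -0.      0.0009]
```

```bash
python3 - <<'E'
from h import *
go([.4485,-.284,.111],-80.1)
E
```

```text
travel [0.0014 0.0085 0.1756] dr [-0.0001 -0.     -0.0002]
```

{"op": "jog_arm", "data": {"travel": [[0.0014,0.0085,0.04],[0.0014,0.0085,0.1],[0.0014,0.0085,0.15],[0.0014,0.0085,0.1755],[0.0014,0.0085,0.1755],[0.0014,0.0085,0.1755],[0.0014,0.0085,0.1755],[0.0014,0.0085,0.1755],[0.0014,0.0085,0.1755],[0.0014,0.0085,0.1755]], "dr": [[0,0,0],[0,0,0],[0,0,0],[0,0,0],[0,0,0],[0,0,0],[0,0,0],[0,0,0],[0,0,0],[0,0,0]], "claw": [1,1,1,1,0.6,0.3,0.1,0.1,0.1,0.1], "newtons": 50}}

```text
time_s: 11.5
tcp_pos: [0.4481, -0.2849, 0.1109]
eef_rot: [-180.0, -0.0, -80.5]
contact_force: [-0.2, 0.6, -0.7]
gripper_width: 0.0331
gripper_force: 0.0
```

{"op": "jog_arm", "data": {"travel": [[0,0,0],[0,0,0],[0,0,0],[0,0,0],[0,0,0],[0,0,0],[0,0,0],[0,0,0],[0,0,0],[0,0,0]], "dr": [[0,0,0],[0,0,0],[0,0,0],[0,0,0],[0,0,0],[0,0,0],[0,0,0],[0,0,0],[0,0,0],[0,0,0]], "claw": [0.1,0.1,0.1,0.1,0.1,0.1,0.1,0.1,0.1,0.1]}}

```text
time_s: 12.75
tcp_pos: [0.4481, -0.2849, 0.1108]
eef_rot: [-180.0, 0.0, -80.5]
contact_force: [0.0, -0.4, 0.1]
gripper_width: 0.0156
gripper_force: 50.0
```

{"op": "jog_arm", "data": {"travel": [[0,0,-0.02],[0,0,-0.05],[0,0,-0.08],[0,0,-0.12],[0,0,-0.18],[0,0,-0.24],[0,0,-0.29],[0,0,-0.32],[0,0,-0.32],[0,0,-0.32]], "dr": [[0,0,0],[0,0,0],[0,0,0],[0,0,0],[0,0,0],[0,0,0],[0,0,0],[0,0,0],[0,0,0],[0,0,0]], "claw": [0.1,0.1,0.1,0.1,0.1,0.1,0.1,0.1,0.1,0.1]}}

```text
time_s: 14.0
tcp_pos: [0.4476, -0.2846, 0.2699]
eef_rot: [179.9, 0.1, -80.5]
contact_force: [-0.7, -0.1, -1.4]
gripper_width: 0.0157
gripper_force: 50.0
```

```bash
python3 - <<'E'
from h import *
s,c,P,T=wrist("w4")
M=R.from_euler('xyz',s["eef_rot"],degrees=True); np.savez("w4.npz",P=P)
print(s["tcp_pos"],s["eef_rot"],s["gripper_width"],s["contact_force"])
p=s["tcp_pos"];q=sel(P,p[0]-.06,p[0]+.06,p[1]-.07,p[1]+.07,.07,.35)
L=M.inv().apply(q-p)   # tool coords; U-bolt hangs along +z
for z0 in np.arange(-.04,.12,.015):
    k=L[(L[:,2]>z0)&(L[:,2]<z0+.015)]
    if len(k): print(z0.round(3),len(k),k.min(0).round(3),k.max(0).round(3),np.median(k,0).round(3))
go([.5177,.0995,.261],-90)
E
```

```text
[ 0.44762382 -0.28458249  0.26986187] [ 1.79936088e+02  5.38157366e-02 -8.04807565e+01] 0.015694993484253985 [-0.68172474 -0.09189017 -1.39182485]
-0.04 1723 [-0.014 -0.017 -0.04 ] [ 0.022  0.016 -0.025] [ 0.001 -0.    -0.038]
-0.025 724 [ 0.007 -0.02  -0.025] [ 0.022  0.019 -0.01 ] [ 0.011 -0.    -0.018]
-0.01 305 [ 0.009 -0.021 -0.01 ] [0.022 0.02  0.005] [ 0.012 -0.001 -0.006]
0.005 331 [ 0.019 -0.004  0.005] [0.034 0.004 0.02 ] [ 0.026 -0.     0.011]
0.02 112 [ 0.031 -0.004  0.02 ] [0.036 0.003 0.035] [ 0.034 -0.     0.025]
0.035 33 [ 0.033 -0.004  0.035] [0.037 0.003 0.05 ] [ 0.036 -0.     0.044]
0.05 28 [ 0.033 -0.004  0.05 ] [0.036 0.004 0.064] [ 0.036 -0.     0.057]
0.065 24 [ 0.034 -0.004  0.065] [0.036 0.003 0.079] [0.036 0.    0.072]
0.08 14 [ 0.033 -0.004  0.081] [0.036 0.003 0.092] [ 0.036 -0.     0.086]
travel [-0.7344 -0.2654  0.0177] dr [0.0003 0.0001 0.0264]
```

View pics/w4.png

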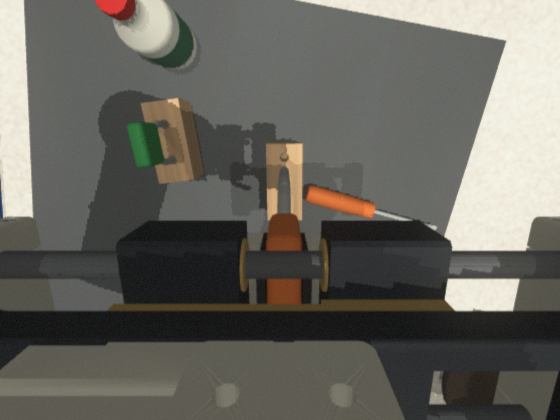

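{"op": "jog_arm", "data": {"travel": [[-0.05,-0.02,0],[-0.14,-0.05,0],[-0.24,-0.087,0],[-0.34,-0.123,0],[-0.44,-0.159,0],[-0.54,-0.195,0],[-0.63,-0.228,0],[-0.7,-0.253,0],[-0.7344,-0.2654,0],[-0.7344,-0.2654,0]], "dr": [[0,0,0],[0,0,0.003],[0,0,0.007],[0,0,0.011],[0,0,0.015],[0,0,0.019],[0,0,0.023],[0,0,0.0264],[0,0,0.0264],[0,0,0.0264]], "claw": [0.1,0.1,0.1,0.1,0.1,0.1,0.1,0.1,0.1,0.1]}}

```text
time_s: 15.3
tcp_pos: [0.518, 0.0999, 0.2699]
eef_rot: [179.9, -0.1, -89.9]
contact_force: [0.6, -0.2, -2.1]
gripper_width: 0.0157
gripper_force: 50.0
```

```bash
cat > look.py <<'E'
from h import *
import sys
s,c,P,T=wrist(sys.argv[1]); p=s["tcp_pos"]
print(p,s["eef_rot"],s["gripper_width"],s["contact_force"])
for g in r.tip_of("hole_a","wrist"):
    u,v=g["at"]; d=np.array([(u-c["cx"])/c["fx"],-(v-c["cy"])/c["fy"],-1]); d=T[:3,:3]@d
    print("hole",round(g["conf"],2),np.round([u,v]),(T[:3,3]+d*(.06-T[2,3])/d[2]).round(4))
print("plate",desc(sel(P,.42,.63,.02,.18,.055,.065)),"pipe",desc(sel(P,.40,.64,.07,.13,.105,.125)))
M=R.from_euler('xyz',s["eef_rot"],degrees=True);L=M.inv().apply(P-p)
for a,b in((.03,.05),(.05,.07),(.07,.095)):
    k=L[(L[:,2]>a)&(L[:,2]<b)&(abs(L[:,0])<.045)&(abs(L[:,1])<.012)]
    if len(k): print(len(k),k.min(0).round(4),k.max(0).round(4))
go([.5177,.0995,.2],-90)
E
python3 look.py w5
```

```text
[0.51802808 0.09988576 0.26985324] [ 1.79908590e+02 -5.15912803e-02 -8.98721987e+01] 0.015696375028015932 [ 0.55016466 -0.24811039 -2.11297582]
hole 0.69 [284. 158.] [0.5179 0.0668 0.06  ]
hole 0.62 [284. 210.] [0.517 0.134 0.06 ]
plate (3637, array([0.5178, 0.0788, 0.0608]), array([0.5176, 0.0989]), array([0.1506, 0.109 ]), 0.1, np.float64(-174.8), np.float64(0.0643)) pipe (6301, array([0.5177, 0.0959, 0.1169]), array([0.5178, 0.0986]), array([0.0477, 0.1816]), 89.7, np.float64(179.8), np.float64(0.1228))
61 [ 0.0325 -0.0043  0.0301] [0.0364 0.0035 0.0497]
34 [ 0.0327 -0.0038  0.0502] [0.0364 0.0036 0.0691]
32 [ 0.0326 -0.0042  0.0706] [0.0365 0.0033 0.0934]
travel [-0.0019  0.0002  0.1406] dr [ 0.0002 -0.0001  0.0001]
```

View pics/w5.png

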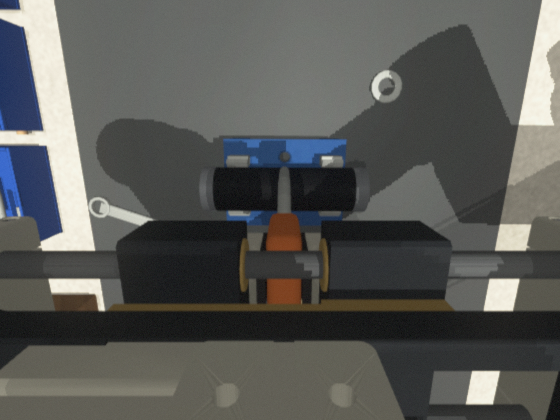

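{"op": "jog_arm", "data": {"travel": [[0.001,0,0.02],[0.001,0,0.05],[0.001,0,0.08],[0.001,0,0.11],[0.001,0,0.14],[0.001,0,0.165],[0.001,0,0.185],[0.001,0,0.196],[0.001,0,0.196],[0.001,0,0.196]], "dr": [[0,0,0],[0,0,0],[0,0,0],[0,0,0],[0,0,0],[0,0,0],[0,0,0],[0,0,0],[0,0,0],[0,0,0]], "claw": [0.1,0.1,0.1,0.1,0.1,0.1,0.1,0.1,0.1,0.1]}}

```text
time_s: 16.65
tcp_pos: [0.5185, 0.0989, 0.1733]
eef_rot: [-180.0, 0.0, -90.0]
contact_force: [-0.1, 0.1, -1.3]
gripper_width: 0.0158
gripper_force: 50.0
```

```bash
python3 look.py w6; python3 - <<'E'
import cv2
a=cv2.imread("pics/w6.png")[60:260,180:390]; cv2.imwrite("pics/w6c.png",cv2.resize(a,None,fx=2.8,fy=2.8))
E
```

```text
[0.51852601 0.09885929 0.17326993] [-1.79956676e+02  1.52070850e-02 -8.99678921e+01] 0.015782512848474466 [-0.13872905  0.10494164 -1.31552111]
hole 0.74 [286. 168.] [0.5165 0.067  0.06  ]
plate (5061, array([0.5175, 0.0588, 0.0608]), array([0.5173, 0.0617]), array([0.0357, 0.1503]), 89.8, np.float64(179.7), np.float64(0.065)) pipe (7948, array([0.5181, 0.0874, 0.1164]), array([0.5178, 0.0916]), array([0.0333, 0.181 ]), 89.8, np.float64(179.9), np.float64(0.1235))
63 [ 0.0325 -0.0043  0.0301] [0.0365 0.0035 0.05  ]
596 [-0.0067 -0.012   0.0501] [0.0365 0.012  0.0699]
103 [ 0.0229 -0.012   0.0701] [0.0365 0.0119 0.0925]
travel [-0.0013  0.0015 -0.0534] dr [-0.0001  0.0001  0.0001]
```

View pics/w6c.png

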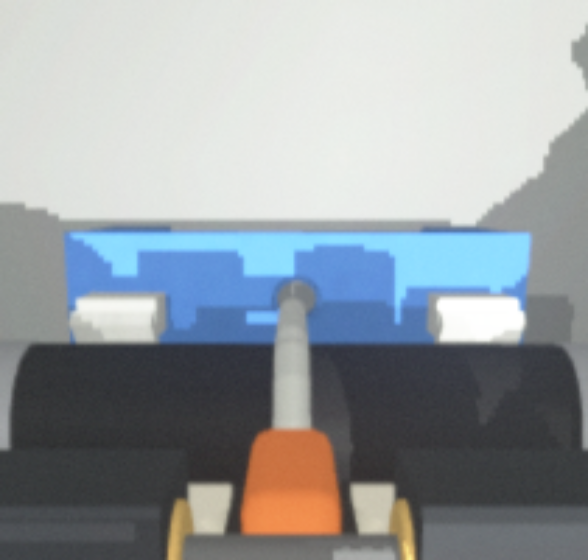

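{"op": "jog_arm", "data": {"travel": [[0,0.001,0.006],[0,0.001,0.012],[0,0.001,0.018],[0,0.001,0.024],[0,0.001,0.03],[0,0.001,0.036],[0,0.001,0.042],[0,0.001,0.048],[0,0.001,0.054],[0,0.001,0.054]], "dr": [[0,0,0],[0,0,0],[0,0,0],[0,0,0],[0,0,0],[0,0,0],[0,0,0],[0,0,0],[0,0,0],[0,0,0]], "claw": [0.1,0.1,0.1,0.1,0.1,0.1,0.1,0.1,0.1,0.1]}}

```text
time_s: 18.0
tcp_pos: [0.5175, 0.0987, 0.1455]
eef_rot: [180.0, -0.0, -90.0]
contact_force: [-0.4, 0.1, -1.9]
gripper_width: 0.0156
gripper_force: 50.0
```

{"op": "jog_arm", "data": {"travel": [[0,0,0.006],[0,0,0.012],[0,0,0.018],[0,0,0.023],[0,0,0.027],[0,0,0.031],[0,0,0.034],[0,0,0.036],[0,0,0.036],[0,0,0.036]], "dr": [[0,0,0],[0,0,0],[0,0,0],[0,0,0],[0,0,0],[0,0,0],[0,0,0],[0,0,0],[0,0,0],[0,0,0]], "claw": [0.1,0.1,0.1,0.1,0.1,0.1,0.1,0.1,0.1,0.1]}}

```text
time_s: 19.25
tcp_pos: [0.5178, 0.0987, 0.1279]
eef_rot: [-180.0, 0.0, -90.0]
contact_force: [-0.7, 0.5, -2.3]
gripper_width: 0.0156
gripper_force: 50.0
```

{"op": "jog_arm", "data": {"travel": [[0,0,0.0005],[0,0,0.001],[0,0,0.0015],[0,0,0.002],[0,0,0.002],[0,0,0.002],[0,0,0.002],[0,0,0.002],[0,0,0.002],[0,0,0.002]], "dr": [[0,0,0],[0,0,0],[0,0,0],[0,0,0],[0,0,0],[0,0,0],[0,0,0],[0,0,0],[0,0,0],[0,0,0]], "claw": [0.1,0.1,0.1,0.1,0.1,0.1,0.1,0.1,0.1,0.1]}}

```text
time_s: 20.5
tcp_pos: [0.5178, 0.0988, 0.1272]
eef_rot: [-180.0, 0.0, -90.0]
contact_force: [-2.9, 0.1, 6.0]
gripper_width: 0.0159
gripper_force: 50.0
```

Contact with the pipe. Open and hold.

{"op": "jog_arm", "data": {"travel": [[0,0,0],[0,0,0],[0,0,0],[0,0,0],[0,0,0],[0,0,0],[0,0,0],[0,0,0],[0,0,0],[0,0,0]], "dr": [[0,0,0],[0,0,0],[0,0,0],[0,0,0],[0,0,0],[0,0,0],[0,0,0],[0,0,0],[0,0,0],[0,0,0]], "claw": [0.2,0.22,0.25,0.3,0.4,0.5,0.6,0.7,0.7,0.7]}}

```text
time_s: 21.75
tcp_pos: [0.5177, 0.0988, 0.1268]
eef_rot: [180.0, 0.0, -90.0]
contact_force: [-0.2, -0.4, -0.4]
gripper_width: 0.0612
gripper_force: 0.0
```

{"op": "jog_arm", "data": {"travel": [[0,0,-0.02],[0,0,-0.06],[0,0,-0.12],[0,0,-0.18],[0,0,-0.24],[0,0,-0.28],[0,0,-0.3],[0,0,-0.3],[0,0,-0.3],[0,0,-0.3]], "dr": [[0,0,0],[0,0,0],[0,0,0],[0,0,0],[0,0,0],[0,0,0],[0,0,0],[0,0,0],[0,0,0],[0,0,0]], "claw": [0.7,0.7,0.7,0.7,0.7,0.7,0.7,0.7,0.7,0.7]}}

```text
time_s: 23.0
tcp_pos: [0.5173, 0.0986, 0.2759]
eef_rot: [179.9, -0.0, -90.0]
contact_force: [0.6, -0.7, -0.4]
gripper_width: 0.0613
gripper_force: 0.0
```

```bash
python3 look.py w7; python3 - <<'E'
from h import *
s,c,P,T=wrist(); print("grip",desc(sel(P,.47,.57,.06,.14,.135,.19)),"gtop",desc(sel(P,.47,.57,.06,.14,.158,.19)))
c=r.capture("scene");A=pts(c);print("scene grip",desc(sel(A,.47,.57,.06,.14,.135,.19)),"pipe",desc(sel(A,.38,.66,.05,.15,.1,.123)))
cv2.imwrite("pics/s7.png",cv2.resize(c["pixels"][130:270,220:400,::-1],None,fx=4,fy=4))
E
```

```text
[0.5173485  0.09858823 0.27590488] [ 1.79916994e+02 -4.08812548e-02 -8.99758389e+01] 0.061270904157124835 [ 0.5637995  -0.6883342  -0.36021846]
hole 0.97 [286. 157.] [0.5144 0.0657 0.06  ]
hole 0.61 [284. 210.] [0.5174 0.1345 0.06  ]
plate (3918, array([0.5174, 0.086 , 0.0608]), array([0.5175, 0.0993]), array([0.1098, 0.1505]), 89.9, np.float64(-170.7), np.float64(0.065)) pipe (6009, array([0.518 , 0.0956, 0.1169]), array([0.5179, 0.0962]), array([0.1811, 0.0521]), 0.1, np.float64(179.8), np.float64(0.1235))
travel [-0.0018 -0.0005  0.1524] dr [ 0.0002 -0.0001  0.0001]
grip (789, array([0.5181, 0.0964, 0.1643]), array([0.5182, 0.0989]), array([0.0156, 0.0432]), 0.2, np.float64(90.9), np.float64(0.1687)) gtop (734, array([0.5181, 0.0978, 0.1656]), array([0.5183, 0.099 ]), array([0.0152, 0.0431]), 0.4, np.float64(90.9), np.float64(0.1687))
scene grip (152, array([0.5228, 0.1007, 0.1556]), array([0.5195, 0.1018]), array([0.0187, 0.0434]), 1.2, np.float64(90.5), np.float64(0.1711)) pipe (657, array([0.5323, 0.0976, 0.1141]), array([0.5184, 0.1003]), array([0.1857, 0.068 ]), 5.6, np.float64(-178.9), np.float64(0.123))
```

View pics/s7.png

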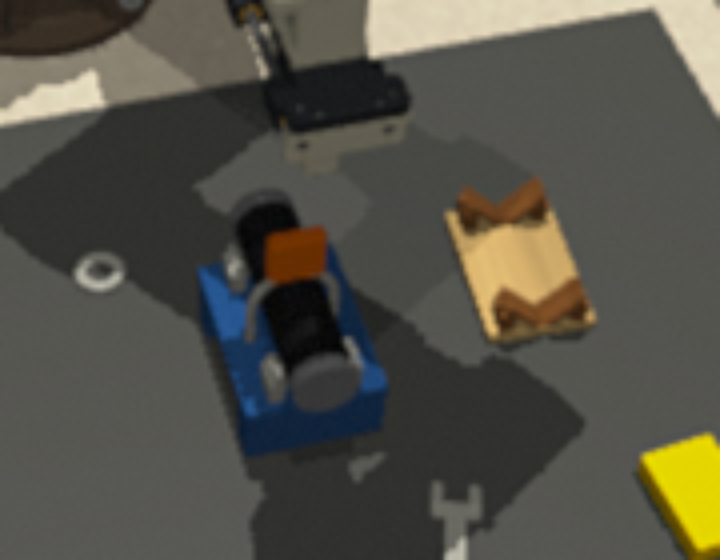

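The picture shows the pipe centred in the saddles, with the U-bolt standing upright over it (grip at about (295,255)). The grip's top measures 0.166 m against 0.165 m expected when home.

```bash
python3 -c "
from plant import r
print(r.close_job())"
```

```text
the job is handed in; nothing more can be done
None
```

The pipe is seated centred in the bracket's saddles and the large U-bolt is fully home over it with both legs through the holes; both are released, and I handed the job in with about 23 s on the clock (no verdict was shown).

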